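Set the flip tags of a vial stock rack

TASK

Each bay of the vial stock rack has a flip tag in front of it. Correct the tags with a fingertip so that only the full bays (vials in all three wells) show the ring face, their tags stood up and leaning back, and the tags of all other bays are tipped over to the front. Push the tags gently and never pinch them, lift or shift no vial, and leave the other things on the bench where they lie.

Things in the scene. Friction and masses are not known exactly. Their poses are not given: they have to be found in the camera images.
- rack: Grey sheet-metal stock rack fixed to the bench, 262 mm wide. Origin on the bench top below the middle of its hinge rod; x to the rack's back, y to its left, z up. The steel rod runs along y at x 0, z 55 mm between cheeks 64 mm high (y +-128 mm), with a bracket 66 mm high at y 0 (x +-9, 4 mm thick). Rest wires beside the rod reach z 66 mm. For x 25 to 75 mm all is lower than 25 mm.
- tag_1 (a joint): White flip tag, leftmost (rack y +90 mm), of the bay behind it. Plate 36 wide, 3 thick, 45 mm from rod to free edge. 0: stood up, 25 deg back from vertical, ring face to the robot, edge at rack x +19, z 96 mm. 1.134: tipped 40 deg forward of vertical, plain-bar face up, edge at x -29, z 89 mm, clear below. Swings freely, weighs 30 g; falls to the rest it leans to (upright: 0.436).
- tag_2 (a joint): White flip tag, second from the left (rack y +30 mm), of the bay behind it. Plate 36 wide, 3 thick, 45 mm from rod to free edge. 0: stood up, 25 deg back from vertical, ring face to the robot, edge at rack x +19, z 96 mm. 1.134: tipped 40 deg forward of vertical, plain-bar face up, edge at x -29, z 89 mm, clear below. Swings freely, weighs 30 g; falls to the rest it leans to (upright: 0.436).
- tag_3 (a joint): White flip tag, third from the left (rack y -30 mm), of the bay behind it. Plate 36 wide, 3 thick, 45 mm from rod to free edge. 0: stood up, 25 deg back from vertical, ring face to the robot, edge at rack x +19, z 96 mm. 1.134: tipped 40 deg forward of vertical, plain-bar face up, edge at x -29, z 89 mm, clear below. Swings freely, weighs 30 g; falls to the rest it leans to (upright: 0.436).
- tag_4 (a joint): White flip tag, rightmost (rack y -90 mm), of the bay behind it. Plate 36 wide, 3 thick, 45 mm from rod to free edge. 0: stood up, 25 deg back from vertical, ring face to the robot, edge at rack x +19, z 96 mm. 1.134: tipped 40 deg forward of vertical, plain-bar face up, edge at x -29, z 89 mm, clear below. Swings freely, weighs 30 g; falls to the rest it leans to (upright: 0.436).
- bay_1 (a point): Floor of the bay behind tag_1, under the middle well of its fixed grey tray (at rack x 120, y +90, z 6 mm). Tray: 96 x 38 mm (rack x 72 to 168), top at z 36 mm, three wells in line front to back at x 90, 120, 150 mm; a vial in one tops out at z 62 mm. Which bays are full (three vials, all within 32 mm of this point), short or empty differs between starts.
- bay_2 (a point): Floor of the bay behind tag_2, under the middle well of its fixed grey tray (at rack x 120, y +30, z 6 mm). Tray: 96 x 38 mm (rack x 72 to 168), top at z 36 mm, three wells in line front to back at x 90, 120, 150 mm; a vial in one tops out at z 62 mm. Which bays are full (three vials, all within 32 mm of this point), short or empty differs between starts.
- bay_3 (a point): Floor of the bay behind tag_3, under the middle well of its fixed grey tray (at rack x 120, y -30, z 6 mm). Tray: 96 x 38 mm (rack x 72 to 168), top at z 36 mm, three wells in line front to back at x 90, 120, 150 mm; a vial in one tops out at z 62 mm. Which bays are full (three vials, all within 32 mm of this point), short or empty differs between starts.
- bay_4 (a point): Floor of the bay behind tag_4, under the middle well of its fixed grey tray (at rack x 120, y -90, z 6 mm). Tray: 96 x 38 mm (rack x 72 to 168), top at z 36 mm, three wells in line front to back at x 90, 120, 150 mm; a vial in one tops out at z 62 mm. Which bays are full (three vials, all within 32 mm of this point), short or empty differs between starts.
- stock_1: White-capped sample vial, 24 mm across, 50 mm tall, standing loosely in a tray well; origin at the centre of its underside.
- stock_2: White-capped sample vial, 24 mm across, 50 mm tall, standing loosely in a tray well; origin at the centre of its underside.
- stock_3: White-capped sample vial, 24 mm across, 50 mm tall, standing loosely in a tray well; origin at the centre of its underside.
- stock_4: White-capped sample vial, 24 mm across, 50 mm tall, standing loosely in a tray well; origin at the centre of its underside.
- stock_5: White-capped sample vial, 24 mm across, 50 mm tall, standing loosely in a tray well; origin at the centre of its underside.
- stock_6: White-capped sample vial, 24 mm across, 50 mm tall, standing loosely in a tray well; origin at the centre of its underside.
- stock_7: White-capped sample vial, 24 mm across, 50 mm tall, standing loosely in a tray well; origin at the centre of its underside.
- stock_8: White-capped sample vial, 24 mm across, 50 mm tall, standing loosely in a tray well; origin at the centre of its underside.
- microscope: Fixed microscope behind and left of the rack, about 310 mm tall, base 200 x 140 mm; origin on the bench under its stage. Its eyepieces overhang to about 150 mm before the origin, towards the robot, at 250 to 310 mm height. A fixed desk lamp, taller still, stands 220 mm left of it. Keep the arm clear of both.
- forceps: Steel forceps lying on the bench before the rack, 132 x 13 x 9 mm, origin under the middle; a bystander.
- scalpel: Scalpel with a blue handle lying on the bench before the rack, 159 x 12 x 9 mm, origin under the middle; a bystander.
- cover_slips: Small lidded box, 31 x 31 x 14 mm, on the bench beside the left end of the rack, origin under the middle; a bystander.
- eraser: Eraser, 42 x 19 x 12 mm, on the bench before the right end of the rack, origin under the middle; a bystander.
- tally_counter: White hand tally counter, 29 x 42 x 45 mm, on the bench right of the rack, origin under the middle; a bystander.

How it is judged:
At the end, for the whole second after the job is handed in: Every tag whose bay has vials in all three wells is stood up (joint under 0.2 rad), every other tag is tipped forward (joint over 0.934 rad), all tags at rest, and every vial still stands upright in its well (within 8 mm of its start) ((value of joint tag_1 below 0.2 rad or not (horizontal distance between stock_1 and bay_1 below 0.042 m) or not (horizontal distance between stock_2 and bay_1 below 0.042 m) or not (horizontal distance between stock_3 and bay_1 below 0.042 m)) and (value of joint tag_1 below 0.2 rad or not (horizontal distance between stock_4 and bay_1 below 0.042 m) or not (horizontal distance between stock_5 and bay_1 below 0.042 m) or not (horizontal distance between stock_6 and bay_1 below 0.042 m)) and (value of joint tag_1 above 0.934 rad or horizontal distance between each of stock_1, stock_2, stock_3 and bay_1 below 0.042 m or horizontal distance between each of stock_4, stock_5, stock_6 and bay_1 below 0.042 m) and velocity of joint tag_1 between -0.1 and 0.1 rad/s and (value of joint tag_2 below 0.2 rad or not (horizontal distance between stock_1 and bay_2 below 0.042 m) or not (horizontal distance between stock_2 and bay_2 below 0.042 m) or not (horizontal distance between stock_3 and bay_2 below 0.042 m)) and (value of joint tag_2 below 0.2 rad or not (horizontal distance between stock_4 and bay_2 below 0.042 m) or not (horizontal distance between stock_5 and bay_2 below 0.042 m) or not (horizontal distance between stock_6 and bay_2 below 0.042 m)) and (value of joint tag_2 above 0.934 rad or horizontal distance between each of stock_1, stock_2, stock_3 and bay_2 below 0.042 m or horizontal distance between each of stock_4, stock_5, stock_6 and bay_2 below 0.042 m) and velocity of joint tag_2 between -0.1 and 0.1 rad/s and (value of joint tag_3 below 0.2 rad or not (horizontal distance between stock_1 and bay_3 below 0.042 m) or not (horizontal distance between stock_2 and bay_3 below 0.042 m) or not (horizontal distance between stock_3 and bay_3 below 0.042 m)) and (value of joint tag_3 below 0.2 rad or not (horizontal distance between stock_4 and bay_3 below 0.042 m) or not (horizontal distance between stock_5 and bay_3 below 0.042 m) or not (horizontal distance between stock_6 and bay_3 below 0.042 m)) and (value of joint tag_3 above 0.934 rad or horizontal distance between each of stock_1, stock_2, stock_3 and bay_3 below 0.042 m or horizontal distance between each of stock_4, stock_5, stock_6 and bay_3 below 0.042 m) and velocity of joint tag_3 between -0.1 and 0.1 rad/s and (value of joint tag_4 below 0.2 rad or not (horizontal distance between stock_1 and bay_4 below 0.042 m) or not (horizontal distance between stock_2 and bay_4 below 0.042 m) or not (horizontal distance between stock_3 and bay_4 below 0.042 m)) and (value of joint tag_4 below 0.2 rad or not (horizontal distance between stock_4 and bay_4 below 0.042 m) or not (horizontal distance between stock_5 and bay_4 below 0.042 m) or not (horizontal distance between stock_6 and bay_4 below 0.042 m)) and (value of joint tag_4 above 0.934 rad or horizontal distance between each of stock_1, stock_2, stock_3 and bay_4 below 0.042 m or horizontal distance between each of stock_4, stock_5, stock_6 and bay_4 below 0.042 m) and velocity of joint tag_4 between -0.1 and 0.1 rad/s and distance of each of stock_1, stock_2, stock_3, stock_4, stock_5, stock_6, stock_7, stock_8 from where it was at the start of the episode below 0.008 m and angle between each of stock_1, stock_2, stock_3, stock_4, stock_5, stock_6, stock_7, stock_8's own z axis and vertical below 0.15 rad); the robot touches nothing.
It fails at once if a vial is lifted, taken or knocked out of its place (moved over 10 mm) (distance of any of stock_1, stock_2, stock_3, stock_4, stock_5, stock_6, stock_7, stock_8 from where it was at the start of the episode above 0.01 m).
It fails at once if a tag is pinched, or a tag or the rack is forced (over 25 N between the fingers and the rack with its tags) (contact force between the fingers and rack above 25 N).
It fails at once if a bystander on the bench is moved by over 15 mm (distance of any of forceps, scalpel, cover_slips, eraser, tally_counter from where it was at the start of the episode above 0.015 m).
It also fails if it takes over 42 s, if anything falls off the work surface, if the arm or the gripper's body presses on something with over 40 N, if the wrist force passes 120 N, or if a joint passes its speed limit or range.

ROBOT

A 7-joint arm with a two-finger parallel gripper is mounted at the origin on a cart in front of the work surface, level with it; the furniture and walls round the work are solid. World frame = base frame: x ahead of the robot, y to its left, z up, the work surface at z = 0. Lengths are in m, angles in rad, forces in N, time in s.
With the tool pointing down it reaches from about 0.425 to 1.025 m from the base axis. Payload 3.6 kg.
Tool frame: the origin (TCP) lies midway between the tips of the shut fingers; the grasp point (between the pads) lies 19 mm behind it (hold_point_z is the distance from the TCP to the grasp point, in m); z points along the fingers, x is the direction in which the jaws open and shut, and the axes are right-handed (so a half turn about z gives the same grasp; the last joint's range is limited). The gripper opens to 85 mm and grips with 20 to 120 N. Pads are 22 mm wide; open, the fingers measure 114 mm over their backs; the gripper's body (76 mm by 85 mm) begins 54 mm behind the grasp point. The pads swing forward as they close: fully open they stand 13 mm farther back than shut.
Start: joints at [-1.442, 0.591, 0.048, 1.609, -0.033, 0.943, -0.034], TCP at [0.159, 0.707, 0.231] pointing down, gripper open.
Joint ranges: [-2.69, 2.69], [-0.47, 2.24], [-1.27, 1.36], [0.19, 2.51], [-1.53, 4.68], [0.08, 2.07], [-3.09, 3.09]. Speed limits (rad/s): [2.57, 2.57, 3.14, 3.14, 3.14, 3.14, 3.14].

INTERFACE

Orientations are given as a rotation vector (axis times angle).
In Python, from cell import * gives the robot as it stands.
- The arm moves only by the shell command python3 -m creep 'ROWS' [FORCE]. ROWS is JSON, a list of rows, each a list of 3 entries, a list of its own where there are three numbers: the shift along the world's x, y, z in cm, then the turn, a rotation vector about the world's x, y, z in degrees, then the opening in per cent of the stroke, from 0 (shut) to 100 (fully open). In form: [[[dx, dy, dz], [ax, ay, az], claw], ...]. A call has 1 to 5 rows; each row is the pose to reach, as a shift and turn from the pose commanded when the call began; what a row does not reach only later rows make up. A row lasts 1/12 s, in which the tool goes at most 41.7 mm and 7.16 degrees, less where a joint would pass 70% of its speed; a pose out of reach is approached as far as the arm can. A call with a gripper value outside its range is refused whole. The fingers move at their own pace and stop on an object; FORCE is the grip in N (left out, the last holds). Time passes only in rows, so rows that repeat a pose let the fingers close. It gives the time, the measured TCP pose, the force and the opening at its end, in the units of the state.
- read_state(): the state, without advancing time (a new reading comes with each control period).
- grab_frame(name): name is "side" or "top"; returns a dict with "image" (420x560x3 uint8, red, green, blue), "z_map" (420x560 float32, m along the optical axis (not along the pixel's ray), 0 where there is no reading), "K" (3x3 intrinsics, pixels), "T" (4x4, takes a point from camera to world coordinates). Camera axes: x right, y up, looking along -z (the intrinsics and any distortion apply to the point x, -y, -z); pixel columns grow to the right and rows downward; lengths in m; the calibration is good to about 2 mm. A picture is of the moment at which its call begins.
- finish_job(): hands the job in, once; it reports no verdict.
Trained networks look in a picture, given as the dict that the camera call returned (one of the last four; its "shot" number tells which), for a name from the list of things; names that differ only in an ending like _2 or _b are one class to them, and where a whole thing is asked for, a point or a joint stands for the part that bears it (a point fixed in the world has none). Each returns a list of dicts, best first, with "conf" (0 to 1); they miss things now and then, are a little off and sometimes report something else, mostly with a low value. They report only what shows in the picture. A call takes as long as a camera call.
- trace(label, picture): "pixels" (420x560 bool, what is visible of it).
- spot_point(label, picture): "location" ([x, y, z] in m, in world coordinates, good to about 4 mm: a listed point, or the origin of a listed thing).
The state is a dict: "clock": time; "qpos": joint angles; "joint_vel": joint speeds; "tau": joint torques, N m; "ee_pos": TCP position; "orientation": TCP orientation; "wrist_force": force on the tool from outside, world axes, zero at the start; "wrist_torque": the same for the moment, N m; "width": opening from 0.0 (shut) to 1.0 (fully open).
Only numpy, scipy, OpenCV 4.12 (cv2) and the standard library are available. Lean on these libraries where they do the work, as an engineer would, in place of code of your own. Each camera call takes 0.05 s, during which the arm holds its last target.

## Working session

There is one attempt and no reset: what is moved stays moved. The work goes in short steps, Python scripts to look and compute and a shell command to move; the robot and the scene stay as the last step left them, time stands still between calls to the robot, and variables do not carry over. Pictures are saved under pics/ and viewed, and the job is handed in when it is done.

```bash
mkdir -p pics; cat > h.py <<'E'
from cell import *
import numpy as np, cv2
def save(f,n): cv2.imwrite('pics/'+n+'.png', cv2.cvtColor(f['image'],cv2.COLOR_RGB2BGR))
def cloud(f):
    z=f['z_map'];K=f['K'];T=f['T']
    v,u=np.mgrid[:z.shape[0],:z.shape[1]]
    X=(u-K[0,2])/K[0,0]*z; Y=(v-K[1,2])/K[1,1]*z
    P=np.stack([X,-Y,-z,np.ones_like(z)],-1)@T.T
    return P[...,:3]
E
python3 - <<'E'
from h import *
s=read_state();print({k:np.round(v,3) for k,v in s.items()})
for n in ['top','side']:
    f=grab_frame(n);save(f,n+'1');print(n,f['T'].round(3),f['K'].round(1),[k for k in f])
    for l in ['rack','bay_1','stock_1','tag_1']:
        for r in spot_point(l,f): print(n,l,np.round(r['location'],3),round(r['conf'],2))
E
```

```text
{'clock': np.float64(0.0), 'qpos': array([-1.443,  0.592,  0.048,  1.61 , -0.033,  0.943, -0.034]), 'joint_vel': array([ 0.   , -0.   ,  0.001,  0.   , -0.001, -0.001, -0.001]), 'tau': array([ 0.0000e+00, -5.4869e+01,  1.5470e+00, -1.9812e+01,  9.0000e-03,
        9.0000e-03, -0.0000e+00]), 'ee_pos': array([0.159, 0.706, 0.23 ]), 'orientation': array([ 2.452,  1.961, -0.003]), 'wrist_force': array([-0.283,  0.139,  0.71 ]), 'wrist_torque': array([-0.015,  0.029, -0.036]), 'width': np.float64(1.001)}
top [[-0.189  0.956 -0.224  0.344]
 [-0.982 -0.185  0.036 -0.087]
 [-0.007  0.227  0.974  0.889]
 [ 0.     0.     0.     1.   ]] [[450.2   0.  275.9]
 [  0.  450.2 208.8]
 [  0.    0.    1. ]] ['image', 'z_map', 'K', 'T', 'shot']
top rack [ 0.544 -0.114 -0.004] 0.98
top bay_1 [ 0.666 -0.106  0.005] 0.93
top bay_1 [ 0.643 -0.224  0.007] 0.84
top bay_1 [ 0.674 -0.049  0.009] 0.78
top bay_1 [ 0.654 -0.166  0.008] 0.67
top bay_1 [ 0.636 -0.104  0.014] 0.57
top stock_1 [ 0.69  -0.17   0.014] 0.68
top stock_1 [ 0.696 -0.111  0.017] 0.66
top stock_1 [ 0.64  -0.044  0.012] 0.64
top stock_1 [ 0.634 -0.103  0.012] 0.61
top stock_1 [ 0.674 -0.044  0.015] 0.47
top stock_1 [ 0.702 -0.056  0.012] 0.46
top stock_1 [ 0.657 -0.17   0.013] 0.43
top stock_1 [ 0.667 -0.104  0.012] 0.42Traceback (most recent call last):
  File "<stdin>", line 6, in <module>
ValueError: it knows: bay, cover_slips, eraser, forceps, microscope, rack, scalpel, stock, tally_counter
```

```bash
python3 - <<'E'
from h import *
f=grab_frame('side');save(f,'side1');print(f['T'].round(3))
f=grab_frame('top');P=cloud(f)
# rack yaw
c=np.array([[0.674,-.049],[.666,-.106],[.654,-.166],[.643,-.224]])
d=c[0]-c[3];print('yaw',np.degrees(np.arctan2(-d[0],d[1])))
for l in ['microscope','eraser','tally_counter','forceps','scalpel','cover_slips']:
    for r in spot_point(l,f)[:2]: print(l,np.round(r['location'],3),round(r['conf'],2))
print('hi',[(P[...,2]>h).sum() for h in(.08,.1)])
E
```

```text
[[ 0.117  0.637 -0.762 -0.247]
 [-0.993  0.085 -0.082 -0.183]
 [ 0.012  0.766  0.642  0.731]
 [ 0.     0.     0.     1.   ]]
yaw -10.045330369496707
microscope [ 0.703 -0.054  0.01 ] 0.5
eraser [ 0.427 -0.331  0.003] 0.51
tally_counter [ 0.621 -0.346  0.   ] 0.63
forceps [0.382 0.016 0.   ] 0.66
scalpel [ 0.386 -0.184 -0.001] 0.69
cover_slips [ 0.555  0.039 -0.002] 0.62
cover_slips [ 0.545 -0.116 -0.002] 0.58
hi [np.int64(16560), np.int64(14710)]
```

View pics/top1.png

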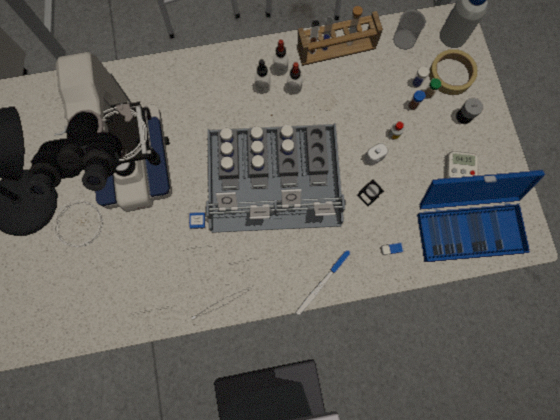

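View pics/side1.png

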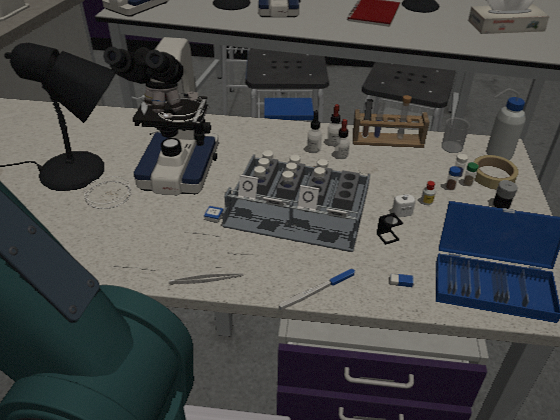

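```bash
python3 - <<'E'
from h import *
a=cv2.imread('pics/top1.png')[115:240,195:350];b=cv2.imread('pics/side1.png')[140:250,215:380]
a=cv2.resize(a,None,fx=4,fy=4,interpolation=2);b=cv2.resize(b,None,fx=4,fy=4,interpolation=2)
cv2.imwrite('pics/za.png',a);cv2.imwrite('pics/zb.png',b)
f=grab_frame('top');P=cloud(f)
yaw=np.radians(-10.);
o=np.array([.544,-.114])
R=np.array([[np.cos(yaw),-np.sin(yaw)],[np.sin(yaw),np.cos(yaw)]])
q=(P[...,:2]-o)@R
# rod tall points
for y in (90,30,-30,-90):
    m=(abs(q[...,1]-y/1e3)<.015)&(abs(q[...,0])<.06)&(P[...,2]>.068)
    k=np.c_[q[m],P[m][:,2]]
    print(y,m.sum(),k.mean(0).round(4),k.min(0).round(3),k.max(0).round(3))
np.save('P.npy',P)
for l in ['bay','stock']:
    for r in spot_point('bay_1' if l=='bay' else 'stock_1',f): print(l,((np.array(r['location'])[:2]-o)@R).round(4),round(r['conf'],2))
E
```

```text
90 192 [0.0084 0.0898 0.0839] [0.    0.075 0.068] [0.017 0.105 0.098]
30 129 [-0.0216  0.0297  0.0814] [-0.032  0.016  0.068] [-0.01   0.044  0.094]
-30 190 [ 0.0123 -0.03    0.0842] [ 0.004 -0.045  0.068] [ 0.021 -0.016  0.1  ]
-90 127 [-0.018  -0.0906  0.0816] [-0.027 -0.105  0.068] [-0.005 -0.076  0.093]
bay [0.1202 0.029 ] 0.8
bay [0.1184 0.0866] 0.75
bay [ 0.117  -0.0904] 0.62
bay [ 0.1184 -0.0318] 0.57
bay [-0.0164  0.1517] 0.36
stock [0.1135 0.091 ] 0.72
stock [ 0.1561 -0.0305] 0.71
stock [0.0861 0.0858] 0.61
stock [0.1204 0.0328] 0.61
stock [ 0.1214 -0.0315] 0.58
stock [0.1461 0.0296] 0.57
stock [0.0881 0.0242] 0.54
stock [0.1439 0.0904] 0.47
```

View pics/za.png

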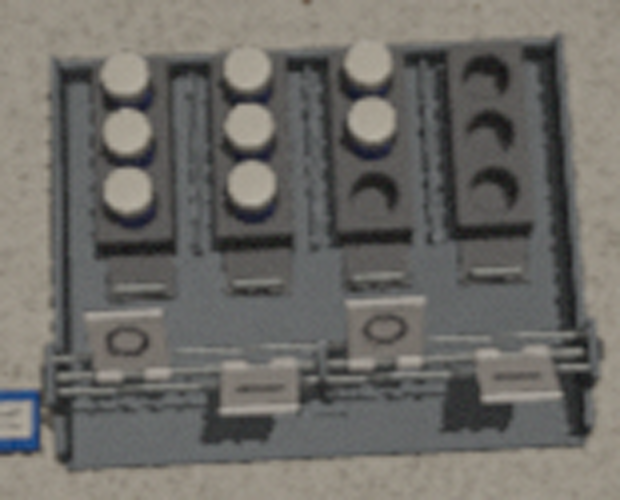

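View pics/zb.png

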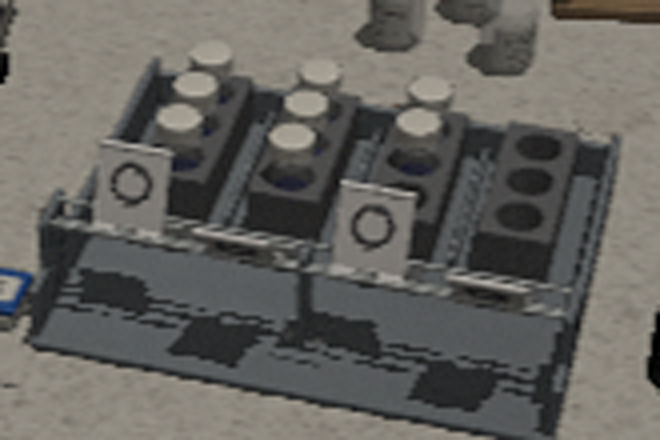

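```bash
python3 - <<'E'
from h import *
P=np.load('P.npy').reshape(-1,3)
f=grab_frame('side');Q=cloud(f).reshape(-1,3)
print([f['shot']])
for n,C in(('top',P),('side',Q)):
  for lo in (.12,.18,.24,.30,.4):
    m=(C[:,2]>lo)&(C[:,2]<lo+.06+(lo>=.3)*.1)&(C[:,0]>.3)&(C[:,0]<1.1)&(abs(C[:,1])<.6)
    k=C[m]
    if len(k)>20: print(n,lo,len(k),np.percentile(k,2,0).round(3),np.percentile(k,98,0).round(3))
yaw=np.radians(-8.3);o=np.array([.544,-.114])
R=np.array([[np.cos(yaw),-np.sin(yaw)],[np.sin(yaw),np.cos(yaw)]])
q=(P[...,:2]-o)@R
for y in (90,30,-30,-90):
    m=(abs(q[...,1]-y/1e3)<.027)&(abs(q[...,0])<.06)&(P[...,2]>.072)
    k=np.c_[q[m],P[m][:,2]]
    print(y,k.mean(0).round(4),np.percentile(k,3,0).round(4),np.percentile(k,97,0).round(4))
for n,p in (('t2 pre',(-.08,.030)),('t2 end',(0,.03)),('t3 pre',(.047,-.03)),('t3 end',(0,-.03))):
    print(n,(R@np.array(p)+o).round(4))
s=read_state();print(s['ee_pos'],s['clock'],cv2.Rodrigues(s['orientation'])[0].round(3))
E
```

```text
[5]
top 0.12 2938 [ 0.499 -0.575  0.12 ] [0.875 0.304 0.178]
top 0.18 1991 [0.646 0.116 0.182] [0.79  0.31  0.235]
top 0.24 3713 [0.588 0.093 0.245] [0.782 0.177 0.298]
top 0.3 3987 [0.545 0.095 0.302] [0.632 0.198 0.348]
side 0.12 3349 [ 0.499 -0.583  0.12 ] [0.864 0.381 0.178]
side 0.18 3401 [0.616 0.117 0.182] [0.776 0.431 0.239]
side 0.24 3220 [0.583 0.095 0.241] [0.773 0.453 0.297]
side 0.3 1505 [0.544 0.095 0.301] [0.607 0.198 0.349]
90 [0.0119 0.0867 0.0856] [0.0055 0.07   0.0732] [0.0184 0.1036 0.097 ]
30 [-0.0224  0.0263  0.0835] [-0.0299  0.0096  0.0734] [-0.0139  0.0426  0.0923]
-30 [ 0.0122 -0.0337  0.0857] [ 0.0057 -0.051   0.0732] [ 0.0186 -0.016   0.0976]
-90 [-0.0219 -0.0936  0.0831] [-0.0297 -0.1099  0.0723] [-0.0126 -0.0764  0.0918]
t2 pre [ 0.4692 -0.0728]
t2 end [ 0.5483 -0.0843]
t3 pre [ 0.5862 -0.1505]
t3 end [ 0.5397 -0.1437]
[0.15951774 0.7072569  0.23135096] 0.8 [[ 0.22   0.976  0.   ]
 [ 0.976 -0.22   0.   ]
 [ 0.     0.    -1.   ]]
```

```bash
python3 -m creep '[[[1.1,-3.8,0],[0,0,0],0],[[2.2,-7.6,0],[0,0,0],0],[[3.3,-11.4,0],[0,0,0],0],[[4.4,-15.2,0],[0,0,0],0],[[5.5,-19,0],[0,0,0],0]]' 20; python3 -c "
from h import *
s=read_state();print(s['qpos'].round(2))"
```

```text
clock: 1.22
ee_pos: [0.2149, 0.5155, 0.2314]
orientation: [-2.453, -1.962, -0.001]
wrist_force: [0.7, -0.1, 0.5]
width: 0.298
[-1.3   0.38  0.05  1.99 -0.03  0.77  0.12]
```

```bash
python3 -m creep '[[[1.5,-3.6,0],[0,0,0],0],[[3,-7.2,0],[0,0,0],0],[[4.8,-10.8,0],[0,0,0],0],[[7,-14.2,0],[0,0,0],0],[[9.4,-17.4,0],[0,0,0],0]]' && python3 -m creep '[[[2.3,-3.2,0],[0,0,0],0],[[4.6,-6.4,0],[0,0,0],0],[[6.5,-9.8,0],[0,0,0],0],[[8,-13.4,0],[0,0,0],0],[[9.4,-17,0],[0,0,0],0]]'; python3 -c "
from h import *
s=read_state();print(s['qpos'].round(2))
f=grab_frame('side');save(f,'side2')"
```

```text
clock: 1.63
ee_pos: [0.3085, 0.3412, 0.2316]
orientation: [-2.452, -1.963, -0.0]
wrist_force: [0.6, 0.4, 0.5]
width: -0.003
clock: 2.05
ee_pos: [0.4037, 0.1717, 0.2318]
orientation: [2.453, 1.962, 0.003]
wrist_force: [1.4, 0.1, -0.5]
width: -0.0
[-0.65  0.23  0.18  2.23 -0.07  0.68  0.92]
```

View pics/side2.png

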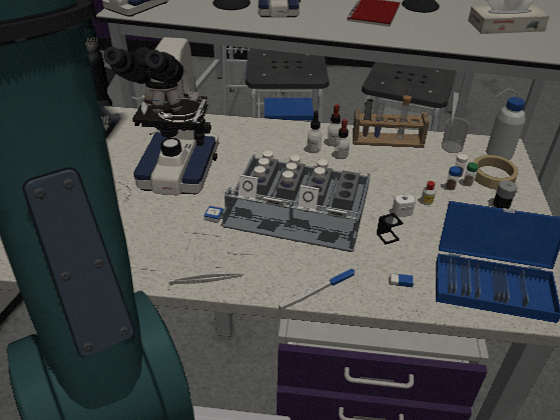

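The arm (columns 0–180) is in the foreground, left of the rack. The rack at (300,200) and its tags are unchanged. I'll keep clear of the microscope and continue.

```bash
python3 -m creep '[[[0.4,-3.8,0],[0,0,0],0],[[0.8,-7.6,0],[0,0,1],0],[[1.2,-11.4,0],[0,0,2],0],[[1.6,-15.2,0],[0,0,3],0],[[2.5,-19,0],[0,0,4],0]]' && python3 -m creep '[[[2,-3,-2],[0,0,0],0],[[3.8,-5.7,-4],[0,0,0],0],[[3.8,-5.7,-7],[0,0,0],0],[[3.8,-5.7,-10],[0,0,0],0],[[3.8,-5.7,-10],[0,0,0],0]]'; python3 - <<'E'
from h import *
for n in ('side','top'):
    f=grab_frame(n);save(f,n+'3')
s=read_state();print(s['qpos'].round(2),s['ee_pos'].round(4))
yaw=np.radians(-8.3);o=np.array([.5435,-.1175])
R=np.array([[np.cos(yaw),-np.sin(yaw)],[np.sin(yaw),np.cos(yaw)]])
print('tcp in rack',((s['ee_pos'][:2]-o)@R).round(4))
E
```

```text
clock: 2.52
ee_pos: [0.4265, -0.0182, 0.2315]
orientation: [-2.382, -2.048, -0.0]
wrist_force: [0.9, -0.1, -0.1]
width: 0.001
clock: 2.93
ee_pos: [0.4627, -0.0738, 0.1275]
orientation: [-2.381, -2.041, 0.01]
wrist_force: [-0.9, 1.0, -0.5]
width: 0.002
[-0.1   0.45  0.21  2.26 -0.21  0.45  1.69] [ 0.4649 -0.0735  0.131 ]
tcp in rack [-0.0842  0.0322]
```

View pics/side3.png

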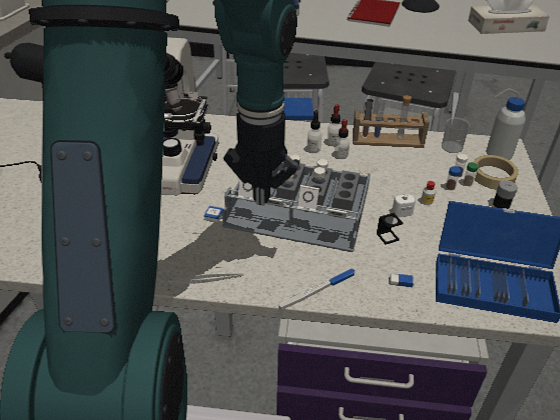

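View pics/top3.png

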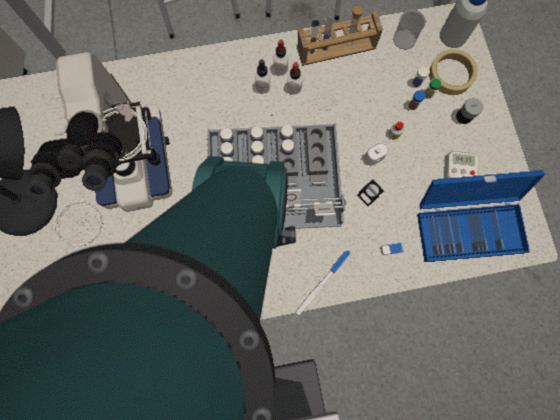

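Side view: the closed fingertip (263,200) stands in front of tag 2, and tags 1 and 3 are still up. I'll lower it and approach tag 2.

```bash
python3 -m creep '[[[0,0,-2.5],[0,0,0],0],[[0,0,-5.1],[0,0,0],0],[[1.5,-0.3,-5.1],[0,0,0],0],[[3,-0.5,-5.1],[0,0,0],0],[[3.5,-0.6,-5.1],[0,0,0],0]]' && python3 -m creep '[[[0.5,-0.1,0],[0,0,0],0],[[1,-0.1,0],[0,0,0],0],[[1.5,-0.2,0],[0,0,0],0],[[2,-0.3,0],[0,0,0],0],[[2.5,-0.4,0],[0,0,0],0]]' ; python3 - <<'E'
from h import *
f=grab_frame('side');save(f,'side4');cv2.imwrite('pics/s4.png',cv2.resize(cv2.imread('pics/side4.png')[130:260,200:390],None,fx=4,fy=4))
s=read_state();print(s['ee_pos'].round(4),s['wrist_force'].round(2))
yaw=np.radians(-8.3);o=np.array([.5435,-.1175])
R=np.array([[np.cos(yaw),-np.sin(yaw)],[np.sin(yaw),np.cos(yaw)]])
print('tcp in rack',((s['ee_pos'][:2]-o)@R).round(4))
E
```

```text
clock: 3.45
ee_pos: [0.5048, -0.0795, 0.0824]
orientation: [2.379, 2.045, 0.007]
wrist_force: [-0.3, -0.4, 0.6]
width: 0.006
clock: 3.87
ee_pos: [0.5256, -0.0837, 0.0807]
orientation: [2.384, 2.046, 0.0]
wrist_force: [0.3, 1.0, -0.1]
width: 0.001
[ 0.5273 -0.084   0.0807] [ 1.17  0.04 -0.11]
tcp in rack [-0.0208  0.0308]
```

View pics/s4.png

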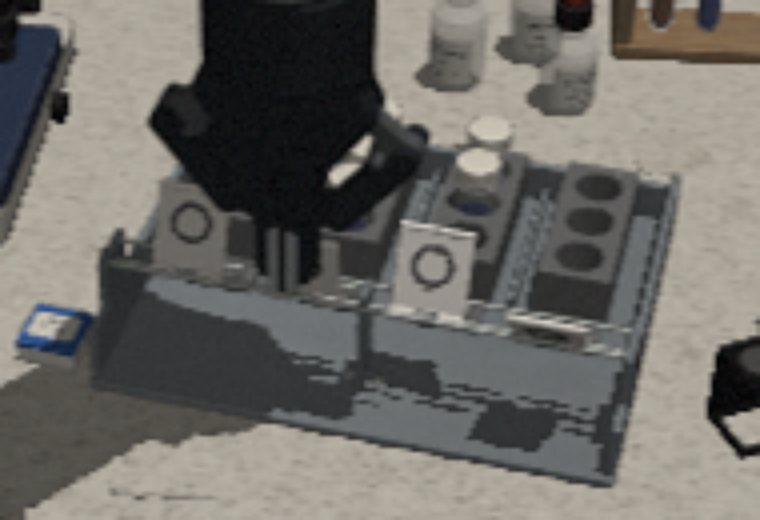

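The finger at (285,270) in the crop is behind the tag plane with tag 2 nearly upright behind it. I'll push a little further and then back off.

```bash
python3 -m creep '[[[0.4,-0.1,0],[0,0,0],0],[[0.8,-0.1,0],[0,0,0],0],[[1.2,-0.2,0],[0,0,0],0],[[1.5,-0.2,0],[0,0,0],0],[[1.5,-0.2,0],[0,0,0],0]]' && python3 -m creep '[[[-1,0.1,0],[0,0,0],0],[[-3,0.4,0],[0,0,0],0],[[-6,0.8,0],[0,0,0],0],[[-6,0.8,3],[0,0,0],0],[[-6,0.8,6],[0,0,0],0]]' ; python3 - <<'E'
from h import *
f=grab_frame('side');save(f,'side5');cv2.imwrite('pics/s5.png',cv2.resize(cv2.imread('pics/side5.png')[130:260,200:390],None,fx=4,fy=4))
s=read_state();print(s['ee_pos'].round(4),s['wrist_force'].round(2))
yaw=np.radians(-8.3);o=np.array([.5435,-.1175])
R=np.array([[np.cos(yaw),-np.sin(yaw)],[np.sin(yaw),np.cos(yaw)]])
print('tcp in rack',((s['ee_pos'][:2]-o)@R).round(4))
E
```

```text
clock: 4.33
ee_pos: [0.5415, -0.0858, 0.0803]
orientation: [2.383, 2.046, 0.001]
wrist_force: [-0.2, 0.2, 0.0]
width: 0.0
clock: 4.75
ee_pos: [0.4744, -0.0772, 0.139]
orientation: [-2.379, -2.041, 0.01]
wrist_force: [1.9, 0.9, -0.7]
width: -0.003
[ 0.48   -0.0781  0.1447] [ 0.63 -0.06  3.71]
tcp in rack [-0.0686  0.0298]
```

View pics/s5.png

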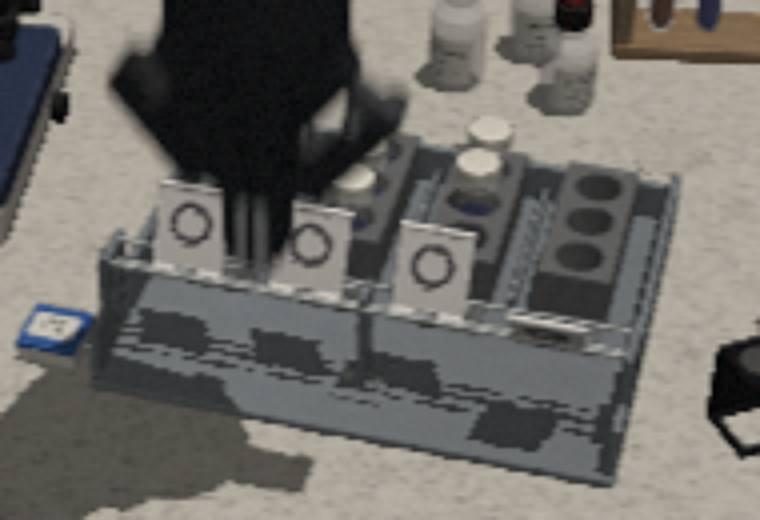

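Crop: tag 2's ring face is at (310,243), standing and matching tags 1 and 3. Next I'll go up and over, behind tag 3.

```bash
python3 -m creep '[[[0,0,3],[0,0,0],0],[[0,0,6],[0,0,0],0],[[3,-2.1,6],[0,0,0],0],[[6,-4.2,6],[0,0,0],0],[[9,-6.3,6],[0,0,0],0]]' && python3 -m creep '[[[1.9,-1.3,0],[0,0,0],0],[[1.9,-1.3,0],[0,0,0],0],[[1.9,-1.3,-2],[0,0,0],0],[[1.9,-1.3,-4],[0,0,0],0],[[1.9,-1.3,-4],[0,0,0],0]]' ; python3 - <<'E'
from h import *
f=grab_frame('side');save(f,'side6');cv2.imwrite('pics/s6.png',cv2.resize(cv2.imread('pics/side6.png')[100:260,200:390],None,fx=3.7,fy=3.7))
s=read_state();print(s['ee_pos'].round(4),s['wrist_force'].round(2))
yaw=np.radians(-8.3);o=np.array([.5435,-.1175])
R=np.array([[np.cos(yaw),-np.sin(yaw)],[np.sin(yaw),np.cos(yaw)]])
print('tcp in rack',((s['ee_pos'][:2]-o)@R).round(4))
E
```

```text
clock: 5.22
ee_pos: [0.5706, -0.1407, 0.2012]
orientation: [2.382, 2.048, 0.002]
wrist_force: [1.4, -0.6, -0.2]
width: 0.001
clock: 5.63
ee_pos: [0.5853, -0.1523, 0.1566]
orientation: [-2.378, -2.042, 0.008]
wrist_force: [-0.1, 0.2, -0.5]
width: 0.003
[ 0.5863 -0.1527  0.1582] [ 0.14 -0.33 -0.36]
tcp in rack [ 0.0475 -0.0286]
```

View pics/s6.png

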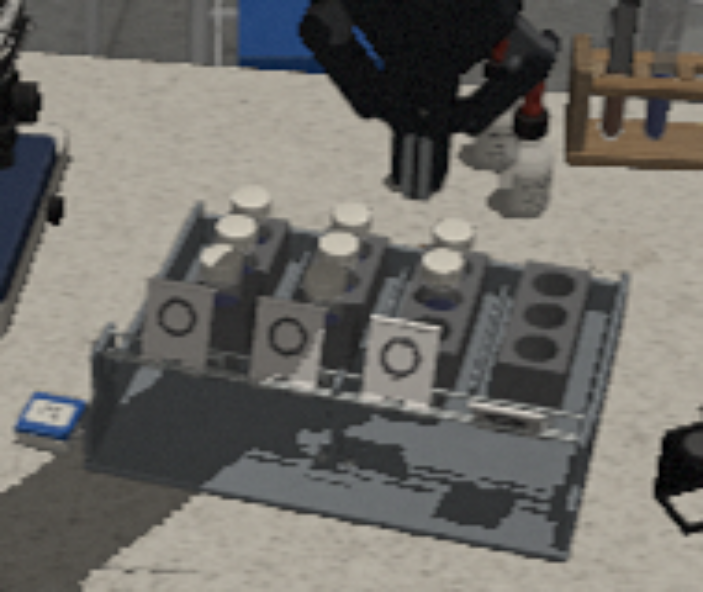

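Finger at (415,180) in the crop, above and behind tag 3; tags 1–3 are standing. I'll descend.

```bash
python3 -m creep '[[[0.3,0,-2],[0,0,0],0],[[0.3,0,-4],[0,0,0],0],[[0.3,0,-6],[0,0,0],0],[[0.3,0,-7.8],[0,0,0],0],[[0.3,0,-7.8],[0,0,0],0]]' ; python3 - <<'E'
from h import *
f=grab_frame('side');save(f,'side7');cv2.imwrite('pics/s7.png',cv2.resize(cv2.imread('pics/side7.png')[100:260,200:390],None,fx=3.7,fy=3.7))
s=read_state();print(s['ee_pos'].round(4),s['wrist_force'].round(2))
yaw=np.radians(-8.3);o=np.array([.5435,-.1175])
R=np.array([[np.cos(yaw),-np.sin(yaw)],[np.sin(yaw),np.cos(yaw)]])
print('tcp in rack',((s['ee_pos'][:2]-o)@R).round(4))
E
```

```text
clock: 6.1
ee_pos: [0.59, -0.1527, 0.0803]
orientation: [-2.38, -2.044, 0.005]
wrist_force: [-1.5, 0.1, 1.1]
width: -0.001
[ 0.5911 -0.1531  0.0818] [-0.38  0.6   0.13]
tcp in rack [ 0.0522 -0.0284]
```

View pics/s7.png

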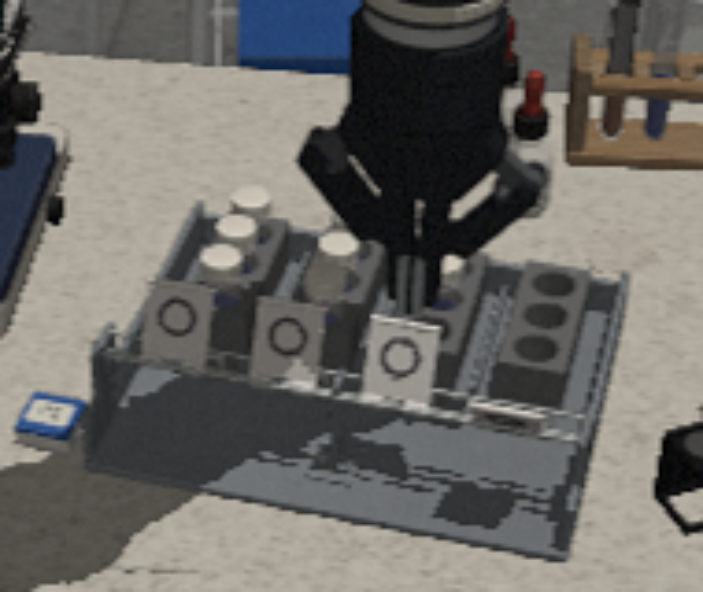

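Finger at (415,290) in the crop, directly behind tag 3. I'll push it gently to the front.

```bash
python3 -m creep '[[[-0.8,0.1,0],[0,0,0],0],[[-1.5,0.2,0],[0,0,0],0],[[-2,0.3,0],[0,0,0],0],[[-2.5,0.3,0],[0,0,0],0],[[-3,0.4,0],[0,0,0],0]]' && python3 -m creep '[[[-0.4,0,0],[0,0,0],0],[[-0.8,0.1,0],[0,0,0],0],[[-1.2,0.2,0],[0,0,0],0],[[-1.7,0.2,0],[0,0,0],0],[[-1.7,0.2,0],[0,0,0],0]]' ; python3 - <<'E'
from h import *
f=grab_frame('side');save(f,'side8');cv2.imwrite('pics/s8.png',cv2.resize(cv2.imread('pics/side8.png')[100:260,200:390],None,fx=3.7,fy=3.7))
s=read_state();print(s['ee_pos'].round(4),s['wrist_force'].round(2))
yaw=np.radians(-8.3);o=np.array([.5435,-.1175])
R=np.array([[np.cos(yaw),-np.sin(yaw)],[np.sin(yaw),np.cos(yaw)]])
print('tcp in rack',((s['ee_pos'][:2]-o)@R).round(4))
E
```

```text
clock: 6.57
ee_pos: [0.5622, -0.15, 0.0832]
orientation: [2.383, 2.045, 0.001]
wrist_force: [-0.3, -0.0, 0.1]
width: 0.0
clock: 6.98
ee_pos: [0.5439, -0.1476, 0.0821]
orientation: [-2.383, -2.045, 0.002]
wrist_force: [0.0, -0.6, -0.1]
width: -0.002
[ 0.5447 -0.1478  0.0822] [ 1.46 -0.06  0.12]
tcp in rack [ 0.0055 -0.0298]
```

View pics/s8.png

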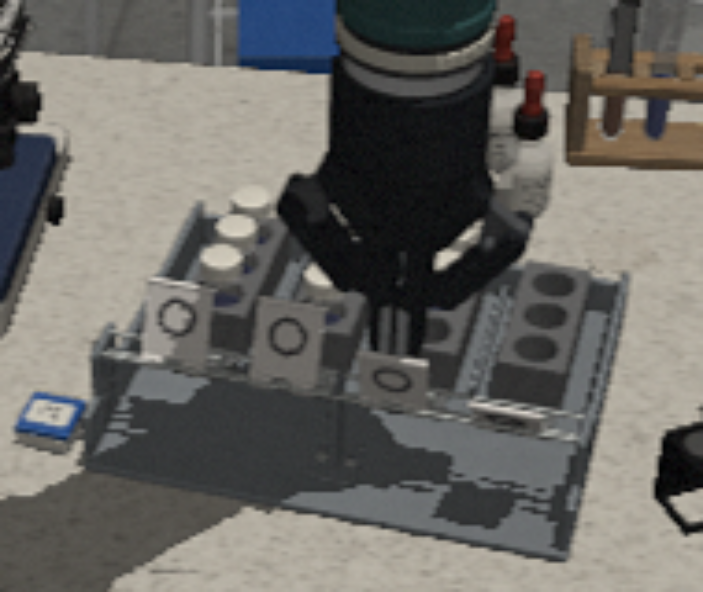

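Tag 3, at (393,380) in the crop, is past vertical and leaning forward. I'll look again to see whether it falls on.

```bash
python3 -m creep '[[[0.4,0,0],[0,0,0],0],[[1.5,-0.2,0],[0,0,0],0],[[3,-0.4,0],[0,0,0],0],[[4,-0.5,0],[0,0,0],0],[[4,-0.5,0],[0,0,0],0]]' ; python3 - <<'E'
from h import *
f=grab_frame('side');save(f,'side9');cv2.imwrite('pics/s9.png',cv2.resize(cv2.imread('pics/side9.png')[100:260,200:390],None,fx=3.7,fy=3.7))
E
```

```text
clock: 7.45
ee_pos: [0.59, -0.153, 0.0827]
orientation: [2.379, 2.045, 0.005]
wrist_force: [0.7, 0.2, 0.3]
width: 0.0
```

View pics/s9.png

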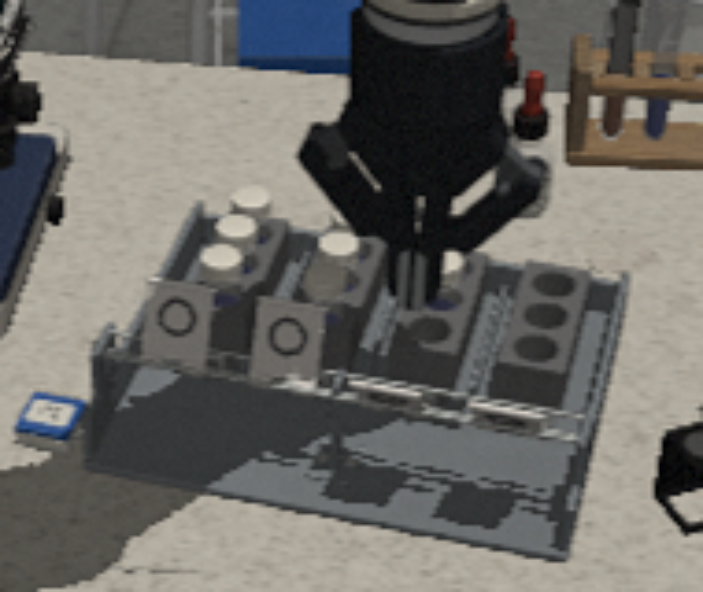

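Tag 3 is now tipped: a thin sliver at (390,390) like tag 4 at (510,415). I'll lift out vertically, back off and check.

```bash
python3 -m creep '[[[0,0,3],[0,0,0],0],[[0,0,6.5],[0,0,0],0],[[0,0,10],[0,0,0],0],[[0,0,13],[0,0,0],0],[[0,0,15],[0,0,0],0]]' && python3 -m creep '[[[-3.5,0.5,0],[0,0,0],0],[[-7,1,0],[0,0,0],0],[[-10.5,1.5,0],[0,0,0],0],[[-14,2,0],[0,0,0],0],[[-14,2,0],[0,0,0],0]]' && python3 -m creep '[[[0,3.5,0],[0,0,0],0],[[-1,7,0],[0,0,0],0],[[-2,10.5,0],[0,0,0],0],[[-3,14,0],[0,0,0],0],[[-4.5,17.5,0],[0,0,0],0]]' && python3 -m creep '[[[-2,3.2,0],[0,0,0],0],[[-4,6.4,0],[0,0,0],0],[[-6,9.6,0],[0,0,0],0],[[-8,12.8,0],[0,0,0],0],[[-8,12.8,0],[0,0,0],0]]'; python3 - <<'E'
from h import *
f=grab_frame('side');save(f,'side10');cv2.imwrite('pics/s10.png',cv2.resize(cv2.imread('pics/side10.png')[130:260,200:390],None,fx=4,fy=4))
f=grab_frame('top');save(f,'top10');P=cloud(f)
yaw=np.radians(-8.3);o=np.array([.5435,-.1175])
R=np.array([[np.cos(yaw),-np.sin(yaw)],[np.sin(yaw),np.cos(yaw)]])
q=(P[...,:2]-o)@R
for y in (90,30,-30,-90):
    m=(abs(q[...,1]-y/1e3)<.015)&(abs(q[...,0])<.06)&(P[...,2]>.07)&(P[...,2]<.11)
    k=np.c_[q[m],P[m][:,2]]
    print(y,m.sum(),k.mean(0).round(4) if m.sum() else '')
for r in spot_point('stock_1',f): print(((np.array(r['location'])[:2]-o)@R).round(4),round(r['conf'],2))
for l in ['eraser','tally_counter','forceps','scalpel','cover_slips']:
    for r in spot_point(l,f)[:1]: print(l,np.round(r['location'],3),round(r['conf'],2))
s=read_state();print(s['clock'],s['ee_pos'].round(3))
E
```

```text
clock: 7.92
ee_pos: [0.5858, -0.1532, 0.2353]
orientation: [2.382, 2.044, 0.003]
wrist_force: [0.2, 0.6, 0.3]
width: 0.003
clock: 8.33
ee_pos: [0.4345, -0.1313, 0.2306]
orientation: [-2.378, -2.036, 0.011]
wrist_force: [0.3, -0.4, 0.2]
width: 0.001
clock: 8.75
ee_pos: [0.4002, 0.0436, 0.2324]
orientation: [2.384, 2.045, 0.001]
wrist_force: [0.7, 0.7, -0.8]
width: -0.006
clock: 9.17
ee_pos: [0.3168, 0.1751, 0.2323]
orientation: [-2.371, -2.058, 0.0]
wrist_force: [-0.3, 0.1, 0.6]
width: -0.003
90 180 [0.0115 0.0898 0.0849]
30 179 [0.0115 0.0301 0.0848]
-30 127 [-0.0214 -0.0298  0.0823]
-90 127 [-0.0211 -0.0901  0.0821]
[0.0867 0.089 ] 0.73
[ 0.1527 -0.0304] 0.71
[0.1189 0.0359] 0.64
[0.0862 0.0265] 0.6
[0.1196 0.0896] 0.57
[0.1485 0.028 ] 0.49
[0.1483 0.0897] 0.46
eraser [ 0.428 -0.332  0.002] 0.76
tally_counter [ 0.618 -0.345  0.002] 0.91
forceps [0.389 0.018 0.001] 0.55
scalpel [ 0.384 -0.183  0.   ] 0.8
cover_slips [0.556 0.042 0.001] 0.55
9.5667 [0.321 0.169 0.232]
```

View pics/s10.png

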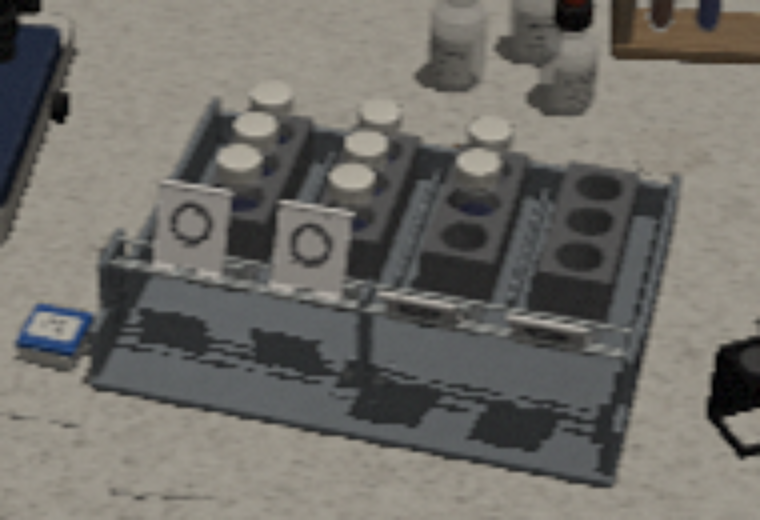

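View pics/top10.png

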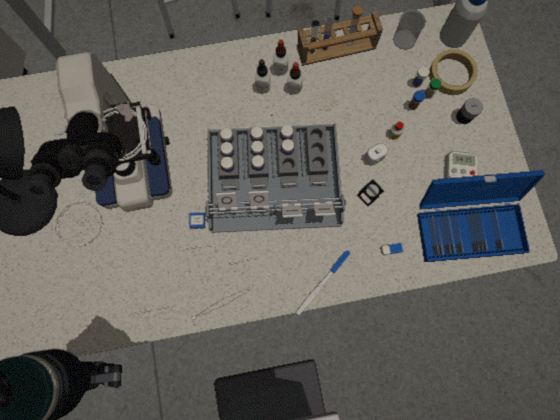

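Tags 1 and 2 show the ring, at (192,222) and (310,243) in the crop. Tags 3 and 4 are tipped. All eight vials are in their wells and the arm is clear, so I'm handing in.

```bash
python3 -c "
from cell import *
print(finish_job())"
```

```text
the job is handed in; nothing more can be done
None
```

I corrected the two wrong tags and handed the job in at about 9.6 s of robot time; the hand-in gave no verdict. Bays 1 and 2 hold three vials, bay 3 holds two and bay 4 is empty. I pushed tag 2 up from the front and tipped tag 3 forward from behind, with the shut fingertip. Tags 1 and 4 were already right.

**Tags:** In the last pictures and depth readings, tags 1 and 2 match each other at rack x +11.5 mm (stood up). Tags 3 and 4 match each other at about -21 mm (tipped forward).

**Vials:** All eight show standing in their wells. The network reported only seven of them in the final look, missing one in bay 3 that shows plainly in both pictures. The positions it gave agreed with the start to within a few mm.

**Bystanders:** They read within about 3 mm of their first positions, except the forceps. Those read about 7 mm off, at a confidence of only 0.55. The arm stayed well above them, and they look unmoved in the pictures.

**Forces:** The wrist force readings I took stayed under 4 N. They came only at the end of each move, so brief peaks in between were not measured.

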